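# Put the sewing notions away by kind

### The arm

A 7-joint arm with a two-finger parallel gripper is mounted at the origin on a cart in front of the work surface, level with it; the furniture and walls round the work are solid. World frame = base frame: x ahead of the robot, y to its left, z up, the work surface at z = 0. Lengths are in m, angles in rad, forces in N, time in s.
With the tool pointing down it reaches from about 0.4 to 0.875 m from the base axis. Payload 19.3 kg.
Tool frame: the origin (TCP) lies at the very end of the fingers, on their centre line; the grasp point (between the pads) lies bot.tcp_to_grasp behind it (bot.tcp_to_grasp is the distance from the TCP to the grasp point, in m); z points along the fingers, y is the direction in which the jaws open and shut (so a half turn about z gives the same grasp; the last joint's range is limited). The gripper opens to 85 mm and grips with 20 to 120 N. Pads are 22 mm wide; open, the fingers measure 114 mm over their backs; the gripper's body (76 mm by 85 mm) begins 54 mm behind the grasp point. The pads swing forward as they close: fully open they stand 13 mm farther back than shut.
Start: joints at [-1.207, 0.521, -0.036, 1.599, 0.021, 1.021, -0.113], TCP at [0.263, 0.567, 0.231] pointing down, gripper open.
Joint ranges: [-2.91, 2.91], [-0.3, 2.13], [-1.5, 1.42], [0.17, 2.43], [-1.26, 4.41], [0.16, 1.93], [-2.52, 2.52]. Speed limits (rad/s): [1.89, 1.89, 2.39, 2.39, 3.01, 3.01, 3.01].

### API

Orientations are given as [roll, pitch, yaw] about the fixed x, y, z axes, in that order (R = Rz(yaw) Ry(pitch) Rx(roll)).
In Python, from workcell import bot gives the robot as it stands.
- The arm moves only by the tool servo_tool, never from a script. Its argument "targets" is a list of rows, each a list of 2 entries, a list of its own where there are three numbers: the shift along the tool's x, y, z in units of 0.05 m (1.0 is 0.05 m), then the turn about the tool's z in units of 5 degrees (1.0 is 5 degrees). A call has 1 to 12 rows; each row shifts and turns the commanded pose from where the row before left it, along the tool's axes as they then stand; what a row does not reach is not made up. A row lasts 1/8 s, in which the tool goes at most 62.5 mm and 10.7 degrees, less where a joint would pass 70% of its speed; a pose out of reach is approached as far as the arm can. A call with a number of a shift or a turn outside -1 to 1 is refused whole. A call with a gripper value outside its range is refused whole. "gripper" is the opening, from -1 (shut) to 1 (fully open), so that 0 is half open, set as the call begins (left out, the last holds). The fingers move at their own pace and stop on an object; "newtons" is the grip in N (left out, the last holds). Time passes only in rows, so rows that do not move let the fingers close. It gives the time, the measured TCP pose, the force and the opening at its end, in the units of the state.
- bot.observe(): the state, without advancing time (a new reading comes with each control period).
- bot.grab_frame(name): name is "side" or "top" or "wrist"; returns the picture (420x560x3 uint8, blue, green, red); there is no depth.
- bot.get_calibration(name): a dict with "fx", "fy", "cx", "cy" (pixels), "pose" (4x4, takes a point from camera to world coordinates). Camera axes: x right, y up, looking along -z (the intrinsics and any distortion apply to the point x, -y, -z); pixel columns grow to the right and rows downward; lengths in m; the calibration is good to about 2 mm. The wrist camera is an equidistant fisheye: a pixel r from the principal point sees the ray r / f radians off the axis. A picture is of the moment at which its call begins: read the wrist's pose just before it. get_calibration takes no time and is no camera call; for the wrist camera it gives the pose at the moment of the call.
- bot.job_done(): hands the job in, once; it reports no verdict.
The state is a dict: "clock": time; "qpos": joint angles; "qd": joint speeds; "joint_efforts": joint torques, N m; "position": TCP position; "tool_rot": TCP orientation; "force": force on the tool from outside, world axes, zero at the start; "moment": the same for the moment, N m; "grip_width": finger opening in m.
Only numpy, scipy, OpenCV 4.12 (cv2) and the standard library are available. Lean on these libraries where they do the work, as an engineer would, in place of code of your own. Each camera call takes 0.05 s, during which the arm holds its last target.

### The job

Tidy the loose notions at the right of the table into the three wooden trays, each into the tray that already holds one of its kind: the two thread spools with the spool, the two bobbins with the bobbin, and the steel pattern weight with the other pattern weight. Stand the spools upright and lay the bobbins and the weight flat on the tray floor, nothing stacked. Leave the thimble and the rolled tape measure where they are.

Things in the scene. Friction and masses are not known exactly. Their poses are not given: they have to be found in the camera images.
- spool_cream: Tall spool of cream sewing thread, a cylinder 29 mm across its flanges, 54 mm high; about 25 g. Grasp it across from above. Origin: centre of its underside, z its upright axis. Starts standing on the table at the right.
- spool_green: Short wooden spool of green thread, a cylinder 33 mm across its flanges, 36 mm high; about 20 g. Grasp it across from above. Origin: centre of its underside, z its upright axis. Starts standing on the table at the right.
- bobbin_white: Small clear sewing-machine bobbin wound with white thread, 20 mm across, 12 mm high; about 15 g. Grasp it across its rims. Origin: centre of its underside, z its upright axis. Starts lying flat on the table at the right.
- bobbin_black: Small clear sewing-machine bobbin wound with black thread, 20 mm across, 12 mm high; about 15 g. Grasp it across its rims. Origin: centre of its underside, z its upright axis. Starts lying flat on the table at the right.
- pattern_weight_steel: Plain grey steel disc, a pattern weight, 38 mm across, 15 mm high; about 0.13 kg. Grasp it across its rim. Origin: centre of its underside, z its upright axis. Starts lying flat on the table at the right.
- tray_spools: Fixed open pale wooden tray, 130 (x) x 92 (y) x 18 mm high, walls and floor 3 mm; all three alike. Origin: centre of its underside; z up, x away from the robot (yaw within 0.15 rad). A standing navy spool, 29 mm across, 61 mm high, is fixed in it at x = -38 mm, y = 0; the floor inside x = -15 to 62, y = -43 to 43 mm is free. The two loose spools belong here.
- tray_bobbins: Fixed open pale wooden tray, 130 (x) x 92 (y) x 18 mm high, walls and floor 3 mm; all three alike. Origin: centre of its underside; z up, x away from the robot (yaw within 0.15 rad). A teal bobbin, 20 mm across, 12 mm high, is fixed in it at x = -38 mm, y = 0; the floor inside x = -15 to 62, y = -43 to 43 mm is free. The two loose bobbins belong here.
- tray_weights: Fixed open pale wooden tray, 130 (x) x 92 (y) x 18 mm high, walls and floor 3 mm; all three alike. Origin: centre of its underside; z up, x away from the robot (yaw within 0.15 rad). A flat pink pattern weight, 42 mm across, 11 mm high, is fixed in it at x = -38 mm, y = 0; the floor inside x = -15 to 62, y = -43 to 43 mm is free. The steel weight belongs here.
- thimble: Brass thimble, 18 mm across, 22 mm high, loose, standing among the things to be sorted. Not to be moved. Origin: centre of its underside.
- rolled_tape: Yellow rolled tape measure lying flat, 52 mm across, 15 mm high, loose, to the right of the things to be sorted. Not to be moved. Origin: at its underside, within 2 mm of the centre. Tall wire shelves stand on its right (y below about -0.33, x over 0.5): swing in with the arm folded. The sewing machine (x up to 0.47, about 0.27 m high) stands between robot and work.
Things that resemble listed ones, but are neither listed nor needed, are in the scene too. Leave any black, green or purple look-alike of the pattern_weight_steel alone.

How it is judged:
At the end, for the whole second after the job is handed in: Loose spools upright, bobbins and steel weight flat, each on the floor (within 4 mm) of the tray holding its kind: centres within 60 mm (tray x) and 41 mm (tray y) of the tray centre, axes within 0.12 rad of vertical, nothing stacked, all at rest (under 20 mm/s) (x of spool_cream in the frame of tray_spools between -0.06 and 0.06 m and y of spool_cream in the frame of tray_spools between -0.041 and 0.041 m and z of each of spool_cream, spool_green in the frame of tray_spools below 0.007 m and angle between the z axis of each of spool_cream, spool_green and the z axis of tray_spools, either way round below 0.12 rad and linear speed of each of spool_cream, spool_green, bobbin_white, bobbin_black, pattern_weight_steel below 0.02 m/s and x of spool_green in the frame of tray_spools between -0.06 and 0.06 m and y of spool_green in the frame of tray_spools between -0.041 and 0.041 m and x of bobbin_white in the frame of tray_bobbins between -0.06 and 0.06 m and y of bobbin_white in the frame of tray_bobbins between -0.041 and 0.041 m and z of each of bobbin_white, bobbin_black in the frame of tray_bobbins below 0.007 m and angle between the z axis of each of bobbin_white, bobbin_black and the z axis of tray_bobbins, either way round below 0.12 rad and x of bobbin_black in the frame of tray_bobbins between -0.06 and 0.06 m and y of bobbin_black in the frame of tray_bobbins between -0.041 and 0.041 m and x of pattern_weight_steel in the frame of tray_weights between -0.06 and 0.06 m and y of pattern_weight_steel in the frame of tray_weights between -0.041 and 0.041 m and z of pattern_weight_steel in the frame of tray_weights below 0.007 m and angle between the z axis of pattern_weight_steel and the z axis of tray_weights, either way round below 0.12 rad); the robot touches nothing.
It fails at once if the thimble or the rolled tape is moved by more than 25 mm (distance of any of thimble, rolled_tape from where it was at the start of the episode above 0.025 m).
It also fails if it takes over 128 s, if anything falls off the work surface, if the arm or the gripper's body presses on something with over 40 N, if the wrist force passes 120 N, or if a joint passes its speed limit or range.

## Working session

There is one attempt and no reset: what is moved stays moved. The work goes in short steps, Python scripts to look and compute and a tool call to move; the robot and the scene stay as the last step left them, time stands still between calls to the robot, and variables do not carry over. Pictures are saved under pics/ and viewed, and the job is handed in when it is done.

Besides the shell and the picture viewer there is one more tool, called after "Request:" as name([rows], argument=value, ...), one row to a line, values as JSON. servo_tool: Moves the arm, as the interface text tells. Its arguments: {"type":"object","properties":{"targets":{"type":"array","items":{"type":"array"}},"gripper":{"type":"number"},"newtons":{"type":"number"}},"required":["targets"]}

```bash
ls; mkdir -p pics
python3 - <<'E'
from workcell import bot
import cv2
s=bot.observe();print(s);print(bot.tcp_to_grasp)
for n in ("side","top","wrist"):
    c=bot.get_calibration(n);print(n,c)
    cv2.imwrite(f"pics/{n}0.png",bot.grab_frame(n))
E
```

```text
pics
{'clock': 0.0, 'qpos': array([-1.20721313,  0.52204755, -0.03631911,  1.5999776 ,  0.02120062,
        1.02113942, -0.11279698]), 'qd': array([ 4.89313440e-05, -9.54862011e-05,  3.29552357e-04, -1.92523068e-03,
        1.38587832e-03,  1.27345921e-03,  6.21632614e-04]), 'joint_efforts': array([ 3.66103659e-04, -9.27082586e+01,  1.97997272e+00, -3.69923115e+01,
        1.79110043e-02,  8.17118911e-03,  4.24812424e-05]), 'position': array([0.26258742, 0.5667876 , 0.23071583]), 'tool_rot': array([-3.14040920e+00,  9.03590977e-05,  2.70779514e+00]), 'force': array([ 0.36602797,  0.89346669, -0.21301252]), 'moment': array([ 0.02740512, -0.03139579, -0.00717652]), 'grip_width': 0.08532534693625816}
0.0187
side {'fx': 390.7937041726128, 'fy': 390.7937041726128, 'cx': 281.3967422723572, 'cy': 210.88797864620486, 'pose': array([[-0.99978602, -0.01657942,  0.01237106,  0.63849447],
       [ 0.02065581, -0.83254368,  0.55357416,  0.65440462],
       [ 0.00112151,  0.55371124,  0.832708  ,  0.91628728],
       [ 0.        ,  0.        ,  0.        ,  1.        ]])}
top {'fx': 461.07009823851826, 'fy': 461.07009823851826, 'cx': 281.36455325266087, 'cy': 206.74363903544895, 'pose': array([[ 0.02423472,  0.98165186, -0.18913569,  0.4303892 ],
       [-0.99964942,  0.02581382,  0.00588973,  0.04627955],
       [ 0.01066398,  0.18892665,  0.9819333 ,  0.99260435],
       [ 0.        ,  0.        ,  0.        ,  1.        ]])}
wrist {'fx': 325.19226210127806, 'fy': 325.19226210127806, 'cx': 286.55696621439205, 'cy': 208.45018265929403, 'pose': array([[ 4.19818664e-01, -8.66277774e-01, -2.70767626e-01,
         1.92793103e-01],
       [ 9.07607917e-01,  4.00570320e-01,  1.25663391e-01,
         5.99382457e-01],
       [-3.97928294e-04, -2.98506678e-01,  9.54407463e-01,
         3.74228453e-01],
       [ 0.00000000e+00,  0.00000000e+00,  0.00000000e+00,
         1.00000000e+00]])}
```

View pics/top0.png

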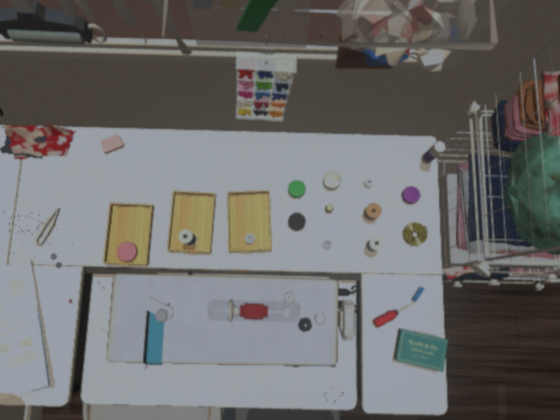

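View pics/side0.png

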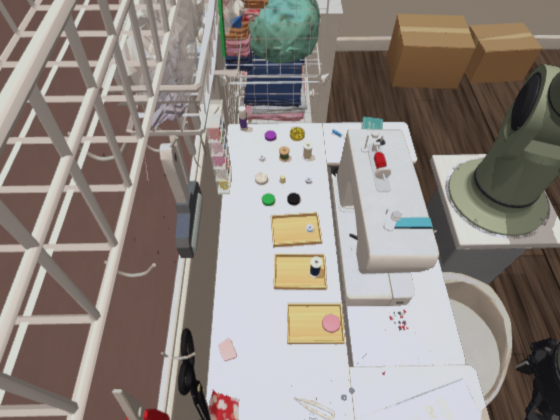

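View pics/wrist0.png

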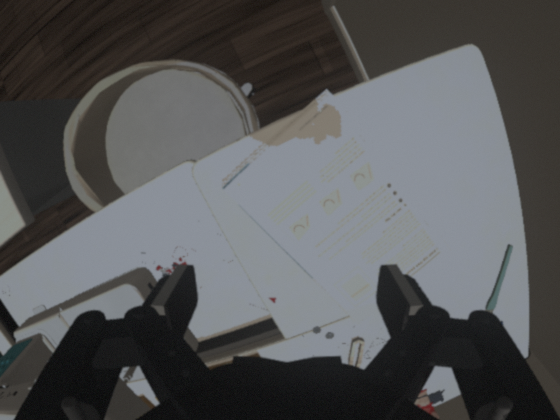

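The top view shows three trays left: weights (130,235), spools (192,222), bobbins (250,222). The loose things are at right, x 290–430 px. I'll enlarge that area in both views.

Run:
```python
import cv2
t=cv2.imread("pics/top0.png");s=cv2.imread("pics/side0.png")
cv2.imwrite("pics/topc.png",cv2.resize(t[165:265,270:440],None,fx=4.7,fy=4.7,interpolation=cv2.INTER_CUBIC))
cv2.imwrite("pics/sidec.png",cv2.resize(s[110:220,220:330],None,fx=5.4,fy=5.4,interpolation=cv2.INTER_CUBIC))
```

```text
(no output)
```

View pics/topc.png

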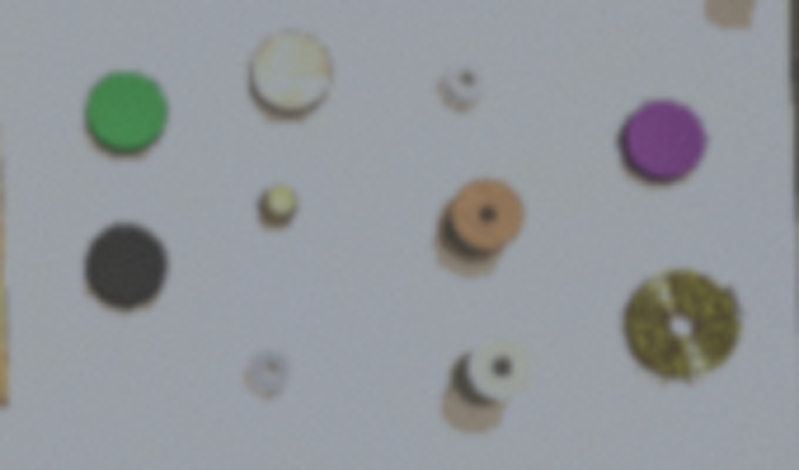

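View pics/sidec.png

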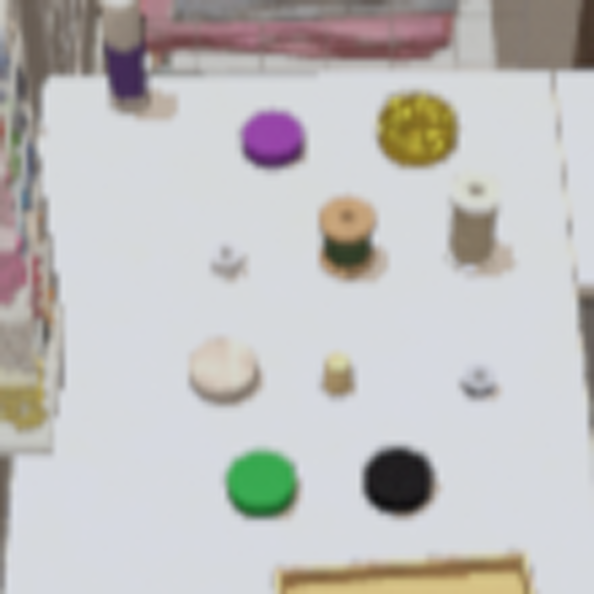

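```bash
cat > h.py <<'E'
import numpy as np, cv2
from workcell import bot
def ray(n,uv,cal=None):
    c=cal or bot.get_calibration(n); u,v=uv
    a=(u-c['cx'])/c['fx']; b=(v-c['cy'])/c['fy']
    if n=='wrist':
        r=np.hypot(a,b); k=np.sin(r)/r if r>1e-9 else 1.; d=np.array([a*k,-b*k,-np.cos(r)])
    else: d=np.array([a,-b,-1.])
    P=np.array(c['pose']); d=P[:3,:3]@d
    return P[:3,3],d/np.linalg.norm(d)
def onz(n,uv,z,cal=None):
    o,d=ray(n,uv,cal); return o+d*(z-o[2])/d[2]
def tri(rs):
    A=np.zeros((3,3));b=np.zeros(3)
    for o,d in rs:
        M=np.eye(3)-np.outer(d,d);A+=M;b+=M@o
    p=np.linalg.solve(A,b); return p,max(np.linalg.norm((np.eye(3)-np.outer(d,d))@(p-o)) for o,d in rs)
E
python3 - <<'E'
from h import *
np.set_printoptions(precision=4,suppress=True)
T=lambda x,y:(270+x/4.7-.4,165+y/4.7-.4)
S=lambda x,y:(220+x/5.4-.4,110+y/5.4-.4)
for n,a,b,h in [('green',(487,214),(348,216),.036),('cream',(500,366),(476,190),.054),('bob1',(466,79),(226,251),.012),('bob2',(270,368),(479,371),.012),('steel',(291,71),(224,364),.015),('thimble',(280,200),(338,361),.022),('tape',(681,325),(418,127),.015),('blk',(125,263),(398,477),.015),('purple',(663,140),(273,135),.015)]:
    a=T(*a);b=S(*b)
    print(n,tri([ray('top',a),ray('side',b)]),onz('top',a,h)[:2],onz('side',b,h)[:2])
# trays
t=cv2.imread("pics/top0.png");hsv=cv2.cvtColor(t,cv2.COLOR_BGR2HSV)
m=cv2.inRange(hsv,(12,70,80),(35,255,255));m[:185]=0;m[275:]=0;m[:,285:]=0
m=cv2.morphologyEx(m,cv2.MORPH_CLOSE,np.ones((5,5)))
for c in cv2.findContours(m,cv2.RETR_EXTERNAL,cv2.CHAIN_APPROX_SIMPLE)[0]:
    if cv2.contourArea(c)<800: continue
    r=cv2.minAreaRect(c);bx=cv2.boxPoints(r);print(r)
    W=np.array([onz('top',p,.018)[:2] for p in bx]);print(W,W.mean(0))
E
```

```text
green (array([ 0.6128, -0.1541,  0.0346]), np.float64(3.908808033028021e-05)) [ 0.6125 -0.1538] [ 0.6128 -0.1529]
cream (array([ 0.542 , -0.155 ,  0.0532]), np.float64(6.35500991403811e-05)) [ 0.5418 -0.1548] [ 0.5421 -0.1542]
bob1 (array([ 0.6816, -0.1502,  0.011 ]), np.float64(0.0004768494094688307)) [ 0.6809 -0.1499] [ 0.682  -0.1496]
bob2 (array([ 0.5434, -0.059 ,  0.0134]), np.float64(0.00033487592160415296)) [ 0.5432 -0.0591] [ 0.5435 -0.0603]
steel (array([ 0.6825, -0.0681,  0.0118]), np.float64(5.5815695629548674e-05)) [ 0.6818 -0.0678] [ 0.6823 -0.0655]
thimble (array([ 0.62  , -0.0625,  0.0196]), np.float64(0.00038152458186067726)) [ 0.6191 -0.0621] [ 0.6204 -0.0608]
tape (array([ 0.5684, -0.2481,  0.0086]), np.float64(0.00023237586430075726)) [ 0.5673 -0.2461] [ 0.5691 -0.2418]
blk (array([0.5902, 0.0076, 0.0091]), np.float64(6.351426349434368e-05)) [0.5893 0.0078] [0.5905 0.0119]
purple (array([ 0.6548, -0.2419,  0.01  ]), np.float64(0.00016429618742265568)) [ 0.6535 -0.2403] [ 0.6549 -0.237 ]
((128.00001525878906, 234.0), (44.000370025634766, 61.7453727722168), 5.194429397583008)
[[0.4889 0.4105]
 [0.6204 0.4113]
 [0.6141 0.3167]
 [0.4829 0.3183]] [0.5515 0.3642]
((191.03793334960938, 222.0448455810547), (42.60233688354492, 60.70624923706055), 4.763640880584717)
[[0.5178 0.2786]
 [0.6487 0.277 ]
 [0.6433 0.185 ]
 [0.5126 0.1889]] [0.5806 0.2324]
((248.84877014160156, 221.1609649658203), (59.970726013183594, 41.47975158691406), 88.21009063720703)
[[0.6479 0.1584]
 [0.6531 0.0689]
 [0.5234 0.0611]
 [0.5185 0.1485]] [0.5857 0.1092]
```

Triangulated heights agree with the text: green 35, cream 53, bobbins 11 and 13, steel 12 mm. The four weight-like discs are green (297,188), black (297,221), purple (411,195) and metallic whitish (331,180). The last one fits plain steel, since the green, black and purple ones are look-alikes to leave alone. I'll rise and turn so that tool y lies along world x.

Request:
servo_tool([
  [[0, 0, -1], 1],
  [[0, 0, -1], 1],
  [[0, 0, -0.6], 1],
  [[0, 0, 0], 1],
  [[0, 0, 0], 1],
  [[0, 0, 0], 1],
  [[0, 0, 0], 1],
  [[0, 0, 0], 1],
  [[0, 0, 0], 1],
  [[0, 0, 0], 1],
  [[0, 0, 0], 1],
  [[0, 0, 0], 1],
], gripper=0.2, newtons=40)

```text
clock: 1.65
position: [0.2626, 0.567, 0.361]
tool_rot: [-3.141, 0.001, 1.658]
force: [-1.0, 0.7, -0.3]
grip_width: 0.051
```

Run:
```python
from h import *
for p in [(108,275),(108,320),(338,278),(338,365),(355,300)]:
    print(p,onz('top',p,.27),onz('top',p,.1))
```

```text
(108, 275) [0.45511993 0.30723928 0.27      ] [0.46093809 0.3686327  0.1       ]
(108, 320) [0.38761622 0.30081473 0.27      ] [0.37755345 0.36069672 0.1       ]
(338, 278) [ 0.45930034 -0.04865661  0.27      ] [ 0.46610197 -0.07099131  0.1       ]
(338, 365) [ 0.33028834 -0.04878606  0.27      ] [ 0.30673859 -0.07115121  0.1       ]
(355, 300) [ 0.426456   -0.07487819  0.27      ] [ 0.42553067 -0.10338178  0.1       ]
```

Request:
servo_tool([
  [[0, 0, 0], 1],
  [[-0.3, 0.9, 0], 0],
  [[-0.6, 0.9, 0], 0],
  [[-0.8, 0.9, 0], 0],
  [[-0.9, 0.9, 0], 0],
  [[-0.9, 0.9, 0], 0],
  [[-0.9, 0.9, 0], 0],
  [[-0.9, 0.9, 0], 0],
  [[0, 0, 0], 0],
])

```text
clock: 2.78
position: [0.5782, 0.3011, 0.3609]
tool_rot: [3.141, 0.002, 1.566]
force: [0.2, 0.6, -0.2]
grip_width: 0.0511
```

Run:
```python
from h import *
s=bot.observe();print(s['position'],s['tool_rot'],s['qpos'],s['clock'])
cv2.imwrite("pics/w1.png",bot.grab_frame('wrist'));np.save('c1.npy',bot.get_calibration('wrist'),allow_pickle=True)
cv2.imwrite("pics/s1.png",bot.grab_frame('side'))
```

```text
[0.5782002  0.30105019 0.3609212 ] [3.14085980e+00 2.30298167e-03 1.56613493e+00] [-0.76792744  0.4884976   0.31423616  1.35711063 -0.1478672   1.31959899
 -0.45603521] 2.775
```

View pics/w1.png

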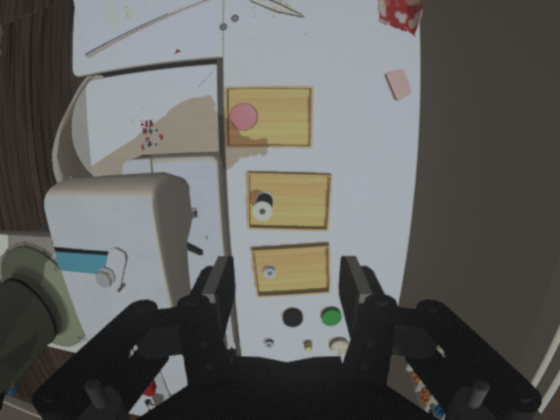

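View pics/s1.png

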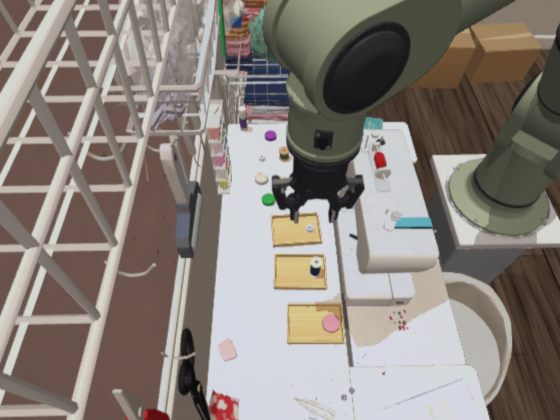

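Wrist view: trays weights (269,117), spools (289,200) and bobbins (291,269) are all in sight, with the loose things at the bottom. Side view: the wrist is clear of the machine. Next I'll measure the trays, including rim and floor height.

Run:
```python
from h import *
np.set_printoptions(precision=4,suppress=True)
cal=np.load('c1.npy',allow_pickle=True).item()
w=cv2.imread('pics/w1.png');t=cv2.imread('pics/top0.png')
def boxes(img,n,cal,roi):
    hsv=cv2.cvtColor(img,cv2.COLOR_BGR2HSV);m=cv2.inRange(hsv,(10,55,50),(35,255,255))
    k=np.zeros_like(m);k[roi[0]:roi[1],roi[2]:roi[3]]=255;m&=k
    m=cv2.morphologyEx(m,cv2.MORPH_CLOSE,np.ones((5,5)))
    out=[]
    for c in cv2.findContours(m,cv2.RETR_EXTERNAL,cv2.CHAIN_APPROX_NONE)[0]:
        if cv2.contourArea(c)<800: continue
        W=np.array([onz(n,p,.018,cal)[:2] for p in c[:,0]],np.float32)
        r=cv2.minAreaRect(W);b=cv2.boxPoints(r);b=b[np.argsort(np.arctan2(b[:,1]-r[0][1],b[:,0]-r[0][0]))]
        cen=c[:,0].astype(np.float32)
        # pixel corners nearest
        px=[c[np.argmin(((W-q)**2).sum(1)),0] for q in b]
        out.append((r,b,px))
    return sorted(out,key=lambda o:-o[0][0][1])
A=boxes(w,'wrist',cal,(80,305,222,345));B=boxes(t,'top',None,(185,275,95,285))
for a,b in zip(A,B):
    print('wrist',np.array(a[0][0]),a[0][1:],'top',np.array(b[0][0]),b[0][1:])
    for p,q in zip(a[2],b[2]):
        x,e=tri([ray('wrist',p,cal),ray('top',q)]);print('  corner',x,round(e,4))
# fixed items
for n,p,h in [('pink',(244,116),.014),('navy',(262,211),.064),('teal',(269,271),.015)]:
    print(n,onz('wrist',p,h,cal))
```

```text
wrist [0.5476 0.3704] ((0.0911749079823494, 0.13079503178596497), 89.18643188476562) top [0.5508 0.364 ] ((0.0942872017621994, 0.13209949433803558), 89.0569839477539)
  corner [0.4841 0.3249 0.0105] 0.0033
  corner [ 0.6141  0.3238 -0.0006] 0.0019
  corner [0.6164 0.4135 0.0068] 0.0025
  corner [0.4875 0.413  0.0156] 0.0042
wrist [0.5781 0.2397] ((0.09282316267490387, 0.12894104421138763), 88.44300842285156) top [0.5799 0.2322] ((0.0921991765499115, 0.13204607367515564), 88.17172241210938)
  corner [0.5141 0.1927 0.0077] 0.0017
  corner [0.6423 0.1882 0.0092] 0.0019
  corner [0.6476 0.2778 0.0003] 0.003
  corner [ 0.5176  0.2814 -0.0019] 0.0036
wrist [0.5833 0.1185] ((0.12913353741168976, 0.09676571190357208), 3.8325817584991455) top [0.5851 0.1089] ((0.13196700811386108, 0.08954320102930069), 2.6400461196899414)
  corner [0.5248 0.0624 0.0114] 0.0003
  corner [0.6528 0.0706 0.0088] 0.0013
  corner [ 0.6483  0.1594 -0.0023] 0.0037
  corner [0.5192 0.1514 0.0004] 0.0026
pink [0.5121 0.3721 0.014 ]
navy [0.5407 0.2391 0.064 ]
teal [0.5457 0.116  0.015 ]
```

Wrist and top differ by about 7 mm in y. I'll arbitrate with the side view, using the fixed pieces and the rim.

Run:
```python
from h import *
np.set_printoptions(precision=4,suppress=True)
s=cv2.imread('pics/side0.png');t=cv2.imread('pics/top0.png')
a=cv2.resize(s[205:350,262:352],None,fx=4,fy=4,interpolation=cv2.INTER_CUBIC)
b=cv2.resize(t[180:275,95:285],None,fx=2.3,fy=2.3,interpolation=cv2.INTER_CUBIC)
o=np.zeros((600,800,3),np.uint8);o[:580,:360]=a;o[:b.shape[0],362:362+b.shape[1]]=b;cv2.imwrite('pics/trays.png',o)
hsv=cv2.cvtColor(s,cv2.COLOR_BGR2HSV);m=cv2.inRange(hsv,(10,70,80),(35,255,255));m[:207]=0;m[350:]=0;m[:,:262]=0;m[:,352:]=0
m=cv2.morphologyEx(m,cv2.MORPH_CLOSE,np.ones((9,9)))
for c in cv2.findContours(m,cv2.RETR_EXTERNAL,cv2.CHAIN_APPROX_NONE)[0]:
    if cv2.contourArea(c)<500: continue
    W=np.array([onz('side',p,.018)[:2] for p in c[:,0]],np.float32);r=cv2.minAreaRect(W);print(r)
```

```text
((0.5537812113761902, 0.3707610070705414), (0.09113519638776779, 0.12960010766983032), 88.84009552001953)
((0.5855006575584412, 0.17831814289093018), (0.13086135685443878, 0.22259379923343658), 1.7573565244674683)
```

View pics/trays.png

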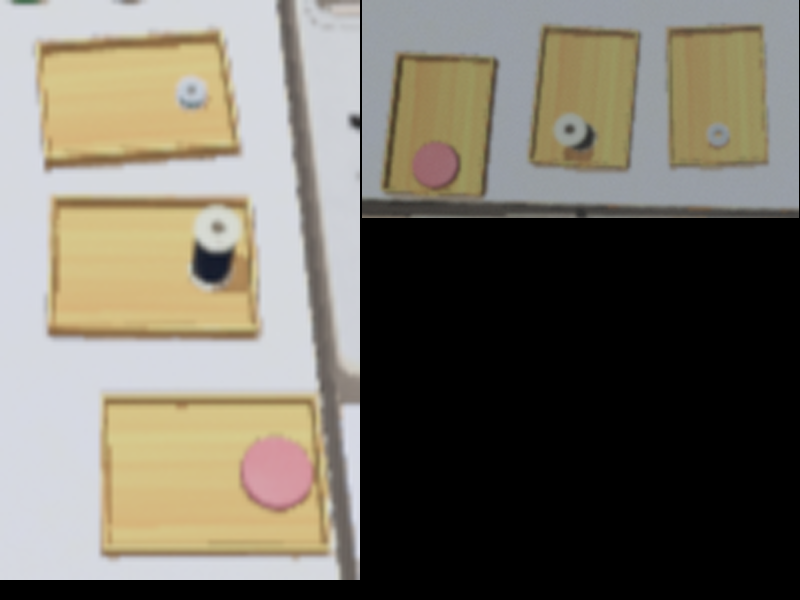

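Run:
```python
from h import *
np.set_printoptions(precision=4,suppress=True)
cal=np.load('c1.npy',allow_pickle=True).item()
S=lambda x,y:(262+x/4-.4,205+y/4-.4)
T=lambda x,y:(95+(x-362)/2.3-.3,180+y/2.3-.3)
for n,a,b,h,wp in [('navy',(218,228),(570,129),.064,(262,211)),('teal',(191,90),(718,134),.015,(269,271)),('pink',(277,470),(436,164),.014,(244,116)),
 ('wt in corners nl',(313,403),(482,190),.018,None),('wt fl',(106,402),(494,61),.018,None),('wt fr',(105,548),(402,57),.018,None),('wt nr',(325,546),(388,192),.018,None)]:
    print(n,tri([ray('top',T(*b)),ray('side',S(*a))]),'top',onz('top',T(*b),h)[:2],'side',onz('side',S(*a),h)[:2], 'wr',onz('wrist',wp,h,cal)[:2] if wp else '')
# wrist check on loose discs
for n,p in [('blk',(292,317)),('grn',(331,317))]: print(n,onz('wrist',p,.015,cal))
```

```text
navy (array([0.5448, 0.2345, 0.0604]), np.float64(2.8818214141945373e-06)) top [0.5444 0.2338] side [0.5452 0.2363] wr [0.5407 0.2391]
teal (array([0.5501, 0.1068, 0.0108]), np.float64(0.0003802365142674506)) top [0.5492 0.1067] side [0.5509 0.1092] wr [0.5457 0.116 ]
pink (array([0.5155, 0.3665, 0.0085]), np.float64(3.593410010970522e-06)) top [0.515  0.3647] side [0.5162 0.3682] wr [0.5121 0.3721]
wt in corners nl (array([0.4912, 0.3241, 0.004 ]), np.float64(0.001859149985827153)) top [0.4921 0.3196] side [0.4917 0.3298] wr 
wt fl (array([0.6144, 0.3217, 0.0044]), np.float64(4.5801803185570574e-05)) top [0.612  0.3179] side [0.6148 0.3267] wr 
wt fr (array([0.6168, 0.4085, 0.0044]), np.float64(0.0007988562801999288)) top [0.6135 0.4037] side [0.6179 0.4119] wr 
wt nr (array([0.4901, 0.4098, 0.0033]), np.float64(0.0011734989457505957)) top [0.4881 0.4047] side [0.4936 0.4133] wr 
blk [0.5856 0.0185 0.015 ]
grn [0.6578 0.0169 0.015 ]
```

Top and side agree to about 2 mm on the fixed pieces; the wrist projection is 7–9 mm high in y, so I trust top/side and will check above the first object. Next is to hover over the cream spool.

Request:
servo_tool([
  [[-1, 0, 0], 0],
  [[-1, 0, 0], 0],
  [[-1, 0, 0], 0],
  [[-1, -0.1, 0], 0],
  [[-1, -0.1, 0], 0],
  [[-1, -0.2, 0], 0],
  [[-1, -0.2, 0], 0],
  [[-1, -0.1, 0], 0],
  [[-1, 0, 0], 0],
  [[-0.1, 0, 1], 0],
  [[0, 0, 1], 0],
  [[0, 0, 0], 0],
])

```text
clock: 4.38
position: [0.54, -0.1472, 0.2591]
tool_rot: [-3.136, -0.001, 1.575]
force: [0.1, -0.8, 0.8]
grip_width: 0.0508
```

Run:
```python
from h import *
s=bot.observe();print(s['position'],s['tool_rot'],s['clock'])
cv2.imwrite("pics/w2.png",bot.grab_frame('wrist'));np.save('c2.npy',bot.get_calibration('wrist'),allow_pickle=True)
print(bot.get_calibration('wrist')['pose'])
cv2.imwrite("pics/s2.png",bot.grab_frame('side'))
```

```text
[ 0.54004788 -0.14721846  0.25908422] [-3.13639378e+00 -1.03048491e-03  1.57519959e+00] 4.375
[[ 9.99987928e-01 -4.91163565e-03  1.37815927e-04  5.40558231e-01]
 [ 4.64795450e-03  9.54656055e-01  2.97674678e-01 -7.12158711e-02]
 [-1.59363637e-03 -2.97670444e-01  9.54667359e-01  4.04954733e-01]
 [ 0.00000000e+00  0.00000000e+00  0.00000000e+00  1.00000000e+00]]
```

View pics/w2.png

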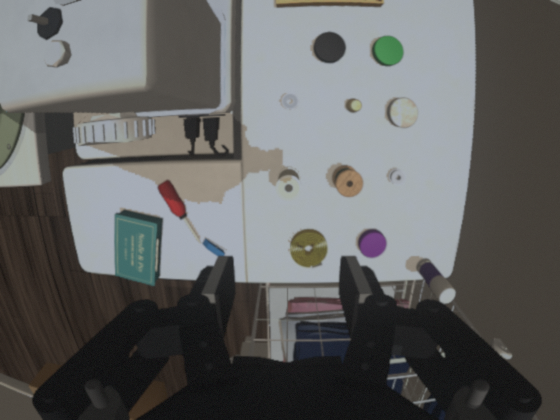

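View pics/s2.png

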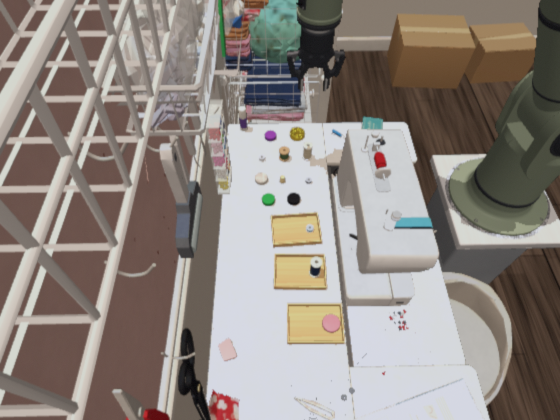

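Wrist view: cream top (288,188), green spool hole (350,183), bobbins (290,100) and (397,176), steel disc (403,112), thimble (355,105), tape (309,248), with purple and the look-alikes elsewhere. I'll compare these projections with top/side and with the projection from the first wrist view.

Run:
```python
from h import *
np.set_printoptions(precision=4,suppress=True)
cal=np.load('c2.npy',allow_pickle=True).item()
for n,p,h in [('cream',(288,188),.054),('green',(350,183),.036),('bob2',(290,100),.012),('bob1',(397,176),.012),('steel',(403,112),.015),('thimble',(355,105),.022),('blk',(330,46),.015),('purple',(372,243),.015)]:
    print(n,onz('wrist',p,h,cal))
w=cv2.imread('pics/w2.png');cv2.imwrite('pics/w2c.png',cv2.resize(w[80:215,265:425],None,fx=4.4,fy=4.4,interpolation=cv2.INTER_CUBIC))
```

```text
cream [ 0.542  -0.1569  0.054 ]
green [ 0.615  -0.1545  0.036 ]
bob2 [ 0.544  -0.0589  0.012 ]
bob1 [ 0.6816 -0.1495  0.012 ]
steel [ 0.6833 -0.0677  0.015 ]
thimble [ 0.6203 -0.063   0.022 ]
blk [0.5908 0.0081 0.015 ]
purple [ 0.6549 -0.2406  0.015 ]
```

View pics/w2c.png

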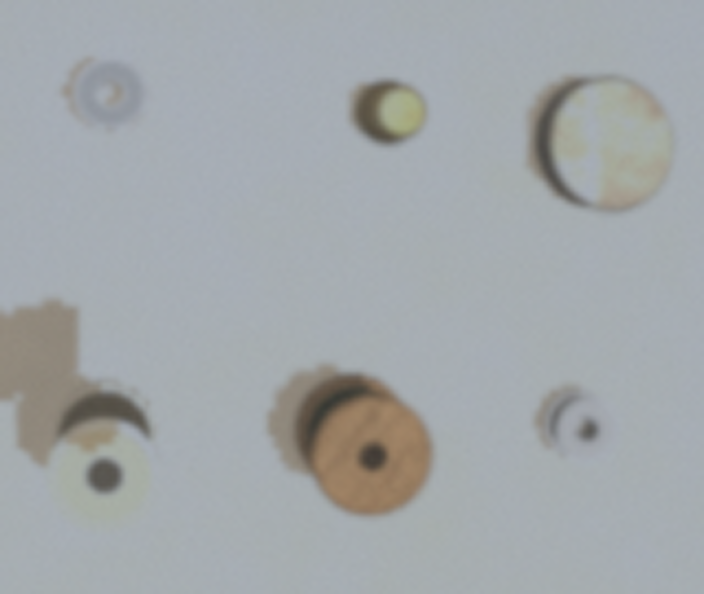

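This wrist view agrees with top/side to 1–2 mm; the first one was probably taken before the arm had settled. In the crop the steel weight is the plain reflective disc at full-frame (403,112), so it's confirmed. Now to get the settled TCP before descending on cream.

Request:
servo_tool([
  [[0, 0, 1], 0],
  [[0, 0, 1], 0],
  [[0, 0, 0], 0],
  [[0, 0, 0], 0],
])

```text
clock: 4.97
position: [0.5428, -0.1492, 0.1641]
tool_rot: [3.138, 0.0, 1.574]
force: [-0.2, 0.1, 0.5]
grip_width: 0.0514
```

Request:
servo_tool([
  [[-0.14, 0, 0.5], 0],
  [[0, 0, 0.8], 0],
  [[0, 0, 0.8], 0],
  [[0, 0, 0.6], 0],
  [[0, 0, 0.24], 0],
  [[0, 0, 0], 0],
])

```text
clock: 5.72
position: [0.5423, -0.1562, 0.0155]
tool_rot: [3.14, 0.0, 1.573]
force: [-0.7, -0.5, 0.7]
grip_width: 0.051
```

Request:
servo_tool([
  [[0, 0, 0], 0],
  [[0, 0, 0], 0],
  [[0, 0, 0], 0],
  [[0, 0, 0], 0],
], gripper=-1, newtons=30)

```text
clock: 6.22
position: [0.5423, -0.1562, 0.0159]
tool_rot: [3.139, 0.0, 1.573]
force: [-2.2, 1.1, 11.4]
grip_width: 0.0282
```

Request:
servo_tool([
  [[0, 0, -0.6], 0],
  [[0, 0, -1], 0],
  [[0, 0, -1], 0],
  [[0.5, 0.3, 0], 0],
  [[0.9, 0.5, 0], 0],
  [[0.9, 0.5, 0], 0],
  [[0.9, 0, 0], 0],
  [[0.9, 0, 0], 0],
  [[0.9, 0, 0], 0],
  [[0.9, 0, 0], 0],
  [[0.9, 0, 0], 0],
  [[0.9, 0, 0], 0],
])

```text
clock: 7.72
position: [0.6054, 0.2308, 0.1455]
tool_rot: [3.14, -0.001, 1.573]
force: [0.9, -0.9, -1.0]
grip_width: 0.0281
```

Request:
servo_tool([
  [[0.5, 0, 0], 0],
  [[0, 0, 0], 0],
  [[0, 0, 0], 0],
])

```text
clock: 8.1
position: [0.6056, 0.2528, 0.1447]
tool_rot: [3.141, 0.001, 1.572]
force: [-0.1, -1.1, 0.5]
grip_width: 0.0281
```

Request:
servo_tool([
  [[0, 0, 0.8], 0],
  [[0, 0, 0.8], 0],
  [[0, 0, 0], 0],
  [[0, 0, 0], 0],
])

```text
clock: 8.6
position: [0.6063, 0.2534, 0.0659]
tool_rot: [3.14, -0.0, 1.572]
force: [0.3, 0.5, 0.1]
grip_width: 0.0285
```

Run:
```python
from h import *
s=bot.observe();print(s['position'],s['clock'])
a=bot.grab_frame('side')[190:360,220:380];b=bot.grab_frame('wrist')[100:420,130:430]
o=np.zeros((600,800,3),np.uint8);a=cv2.resize(a,None,fx=2.4,fy=2.4);b=cv2.resize(b,None,fx=1.35,fy=1.35)
o[:a.shape[0],:a.shape[1]]=a;o[:b.shape[0],390:390+b.shape[1]]=b;cv2.imwrite('pics/p1.png',o)
```

```text
[0.60629938 0.2534334  0.06593637] 8.6
```

View pics/p1.png

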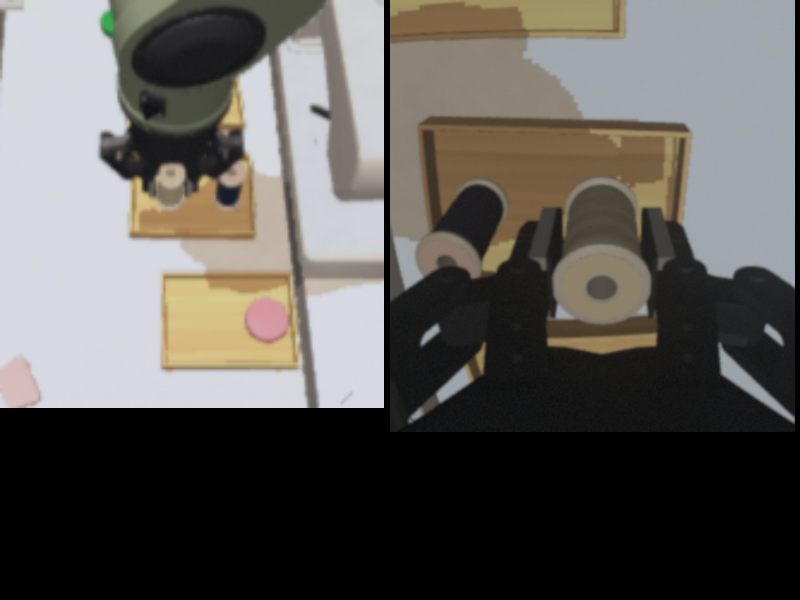

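Cream spool upright in the jaws, above the free half of the spool tray and clear of navy. Lowering and releasing.

Request:
servo_tool([
  [[0, 0, 0.5], 0],
  [[0, 0, 0.3], 0],
  [[0, 0, 0.12], 0],
  [[0, 0, 0.01], 0],
  [[0, 0, 0], 0],
])

```text
clock: 9.32
position: [0.6056, 0.2542, 0.0183]
tool_rot: [3.141, -0.0, 1.573]
force: [-0.2, 0.6, 0.8]
grip_width: 0.0283
```

Request:
servo_tool([
  [[0, 0, 0], 0],
  [[0, 0, 0], 0],
  [[0, 0, 0], 0],
], gripper=-0.1)

```text
clock: 9.7
position: [0.6053, 0.2542, 0.0179]
tool_rot: [3.141, -0.0, 1.573]
force: [0.5, -0.1, 0.4]
grip_width: 0.0382
```

Request:
servo_tool([
  [[0, 0, -0.4], 0],
  [[0, 0, -0.8], 0],
  [[0, 0, -1], 0],
  [[0, 0, 0], 0],
])

```text
clock: 10.2
position: [0.6073, 0.2548, 0.133]
tool_rot: [3.135, -0.003, 1.573]
force: [-0.3, 0.0, -1.1]
grip_width: 0.0381
```

Run:
```python
from h import *
s=bot.observe();print(s['position'],s['clock'])
a=bot.grab_frame('side')[190:360,220:380];b=bot.grab_frame('wrist')[0:420,80:480]
o=np.zeros((600,800,3),np.uint8);a=cv2.resize(a,None,fx=2.4,fy=2.4);b=cv2.resize(b,None,fx=1,fy=1)
o[:a.shape[0],:a.shape[1]]=a;o[:b.shape[0],390:390+b.shape[1]]=b;cv2.imwrite('pics/p2.png',o)
```

```text
[0.60734393 0.25478543 0.13301673] 10.2
```

View pics/p2.png

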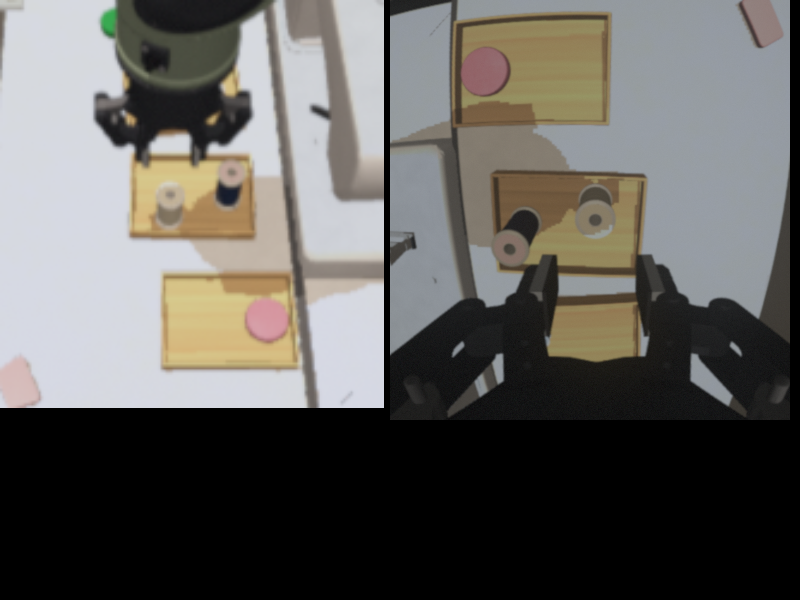

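Cream stands upright on the spool-tray floor, side px ≈(290,272). Next, the green spool.

Request:
servo_tool([
  [[-0.5, 0, 0], 0],
  [[-0.9, 0, 0], 0],
  [[-0.9, 0, 0], 0],
  [[-0.9, 0, 0], 0],
  [[-0.9, 0, 0], 0],
  [[-0.9, 0.05, 0], 0],
  [[-0.9, 0.05, 0], 0],
  [[-0.9, 0.05, 0], 0],
  [[-0.9, 0, 0], 0],
  [[-0.5, 0, 0], 0],
  [[0, 0, 0], 0],
  [[0, 0, 0], 0],
], gripper=0.2)

```text
clock: 11.8
position: [0.6132, -0.1556, 0.1272]
tool_rot: [-3.14, -0.0, 1.573]
force: [-0.4, 1.1, 0.0]
grip_width: 0.0511
```

Request:
servo_tool([
  [[0.03, 0.02, 0.6], 0],
  [[0, 0, 0.8], 0],
  [[0, 0, 0.6], 0],
  [[0, 0, 0.3], 0],
  [[0, 0, 0.1], 0],
  [[0, 0, 0], 0],
  [[0, 0, 0], 0],
])

```text
clock: 12.68
position: [0.6154, -0.1544, 0.0088]
tool_rot: [3.14, 0.0, 1.573]
force: [0.8, -0.5, 0.1]
grip_width: 0.0513
```

Request:
servo_tool([
  [[0, 0, 0], 0],
  [[0, 0, 0], 0],
  [[0, 0, 0], 0],
  [[0, 0, 0], 0],
], gripper=-1)

```text
clock: 13.18
position: [0.6152, -0.1544, 0.0086]
tool_rot: [3.141, 0.0, 1.573]
force: [-1.4, 0.9, 6.8]
grip_width: 0.0319
```

Request:
servo_tool([
  [[0, 0, -0.7], 0],
  [[0, 0, -1], 0],
  [[0, 0, -0.8], 0],
  [[0.5, 0, 0], 0],
  [[0.9, 0, 0], 0],
  [[0.9, 0, 0], 0],
  [[0.9, -0.05, 0], 0],
  [[0.9, -0.05, 0], 0],
  [[0.9, -0.06, 0], 0],
  [[0.9, 0, 0], 0],
  [[0.9, 0, 0], 0],
  [[0.54, 0, 0], 0],
])

```text
clock: 14.68
position: [0.6055, 0.2154, 0.1331]
tool_rot: [3.141, -0.001, 1.575]
force: [0.3, -0.9, -0.1]
grip_width: 0.0319
```

Request:
servo_tool([
  [[0, 0, 0.5], 0],
  [[0, 0, 0.7], 0],
  [[0, 0, 0.3], 0],
  [[0, 0, 0], 0],
  [[0, 0, 0], 0],
])

```text
clock: 15.3
position: [0.6066, 0.2127, 0.059]
tool_rot: [3.14, -0.001, 1.573]
force: [0.7, -0.3, -0.0]
grip_width: 0.032
```

```bash
cat > look.py <<'E'
from h import *
import sys
s=bot.observe();print(s['position'],s['clock'])
a=bot.grab_frame('side')[190:360,220:380];b=bot.grab_frame('wrist')[0:420,80:480]
o=np.zeros((430,800,3),np.uint8);a=cv2.resize(a,None,fx=2.4,fy=2.4)
o[:a.shape[0],:a.shape[1]]=a;o[:b.shape[0],390:390+b.shape[1]]=b;cv2.imwrite('pics/'+sys.argv[1],o)
E
python3 look.py p3.png
```

```text
[0.60657058 0.21273993 0.05903819] 15.3
```

View pics/p3.png

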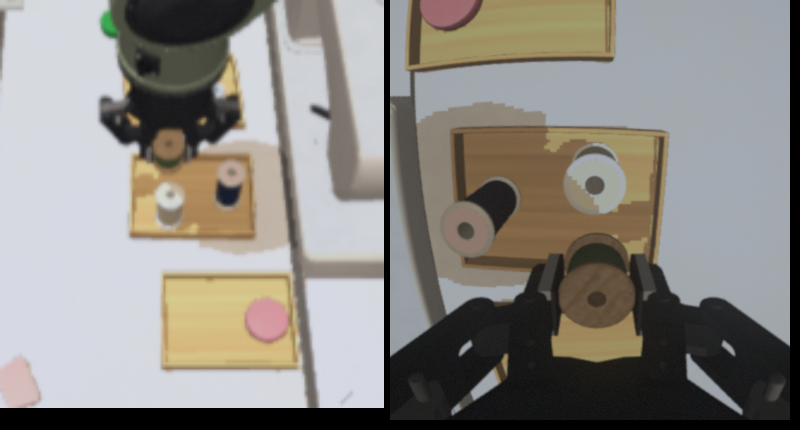

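Request:
servo_tool([
  [[0.04, 0, 0.4], 0],
  [[0, 0, 0.35], 0],
  [[0, 0, 0.17], 0],
  [[0, 0, 0], 0],
  [[0, 0, 0], 0],
])

```text
clock: 16.02
position: [0.6058, 0.2145, 0.0115]
tool_rot: [-3.141, 0.0, 1.573]
force: [0.0, 0.5, -0.7]
grip_width: 0.0322
```

Request:
servo_tool([
  [[0, 0, 0], 0],
  [[0, 0, 0], 0],
  [[0, 0, 0], 0],
], gripper=0)

```text
clock: 16.4
position: [0.6067, 0.2139, 0.0122]
tool_rot: [3.14, 0.001, 1.573]
force: [3.9, -5.1, 1.8]
grip_width: 0.0428
```

Request:
servo_tool([
  [[0, 0, -0.4], 0],
  [[0, 0, -0.8], 0],
  [[0, 0, -1], 0],
  [[0, 0, 0], 0],
])

```text
clock: 16.9
position: [0.6077, 0.2154, 0.1266]
tool_rot: [3.136, -0.003, 1.573]
force: [0.3, 0.1, -1.4]
grip_width: 0.043
```

```bash
python3 look.py p4.png
```

```text
[0.60772625 0.21538832 0.12663521] 16.9
```

View pics/p4.png

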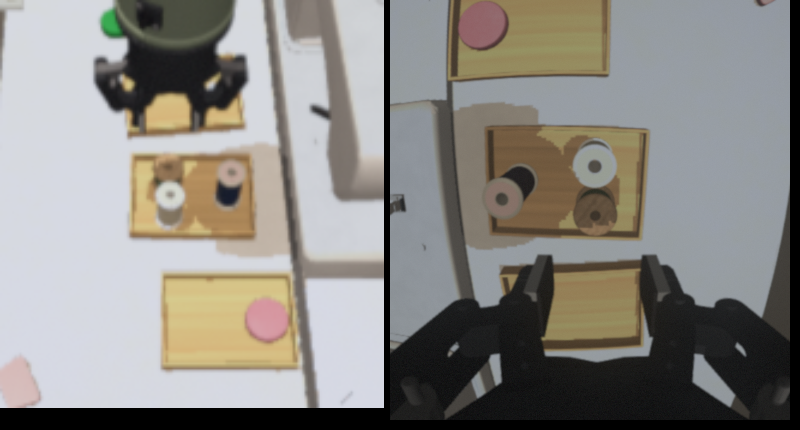

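Both spools stand upright in the tray. Next, the steel weight at (0.683,-0.068), jaws at 54 mm to clear the thimble.

Request:
servo_tool([
  [[-0.4, 0.1, 0], 0],
  [[-0.8, 0.2, 0], 0],
  [[-0.8, 0.3, 0], 0],
  [[-0.9, 0.3, 0], 0],
  [[-0.9, 0.3, 0], 0],
  [[-0.9, 0.3, 0], 0],
  [[-0.9, 0, 0], 0],
  [[-0.07, 0, 0], 0],
  [[0, 0, 0.5], 0],
  [[0, 0, 0.5], 0],
  [[0, 0, 0], 0],
  [[0, 0, 0], 0],
], gripper=0.27)

```text
clock: 18.5
position: [0.6817, -0.069, 0.0724]
tool_rot: [3.141, 0.0, 1.573]
force: [0.2, 0.9, 0.2]
grip_width: 0.0544
```

Run:
```python
from h import *
np.set_printoptions(precision=4,suppress=True)
s=bot.observe();print(s['position'],s['clock'],s['grip_width'])
cal=bot.get_calibration('wrist');w=bot.grab_frame('wrist');cv2.imwrite('pics/p5.png',w)
np.save('c5.npy',cal,allow_pickle=True)
```

```text
[ 0.6817 -0.069   0.0724] 18.5 0.054393902741904726
```

View pics/p5.png

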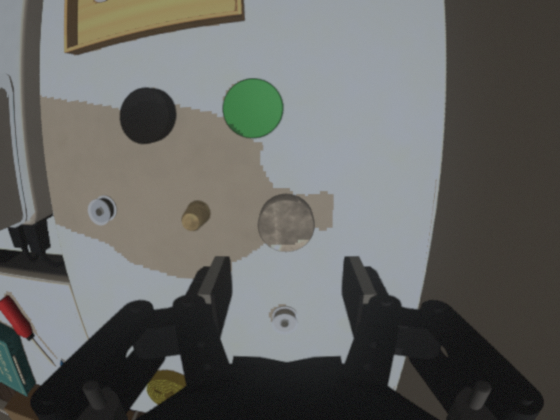

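Run:
```python
from h import *
cal=np.load('c5.npy',allow_pickle=True).item()
for n,p,h in [('steel',(286.5,221.5),.015),('bob1',(285,319),.012),('thimble',(191,222),.022),('bob2',(100,211),.012)]: print(n,onz('wrist',p,h,cal).round(4))
```

```text
steel [ 0.6811 -0.064   0.015 ]
bob1 [ 0.6802 -0.145   0.012 ]
thimble [ 0.6188 -0.0623  0.022 ]
bob2 [ 0.5428 -0.0584  0.012 ]
```

Request:
servo_tool([
  [[0.05, 0, 0.5], 0],
  [[0, 0, 0.5], 0],
  [[0, 0, 0.25], 0],
  [[0, 0, 0.1], 0],
  [[0, 0, 0], 0],
  [[0, 0, 0], 0],
])

```text
clock: 19.3
position: [0.6821, -0.0662, 0.0052]
tool_rot: [3.14, 0.0, 1.573]
force: [-0.6, -0.7, 0.1]
grip_width: 0.0545
```

Request:
servo_tool([
  [[0, 0, 0], 0],
  [[0, 0, 0], 0],
  [[0, 0, 0], 0],
  [[0, 0, 0], 0],
], gripper=-1, newtons=50)

```text
clock: 19.8
position: [0.682, -0.0662, 0.0053]
tool_rot: [3.141, -0.0, 1.573]
force: [-2.8, 1.3, 9.4]
grip_width: 0.0355
```

Request:
servo_tool([
  [[0, 0, -0.5], 0],
  [[0, 0, -0.9], 0],
  [[0, 0, -1], 0],
  [[0, 0, 0], 0],
  [[0, 0, 0], 0],
])

```text
clock: 20.42
position: [0.6813, -0.0659, 0.1239]
tool_rot: [-3.141, -0.0, 1.573]
force: [-0.1, -0.6, -0.5]
grip_width: 0.0353
```

```bash
python3 look.py p6.png
```

```text
[ 0.68126255 -0.06586888  0.12391213] 20.425
```

View pics/p6.png

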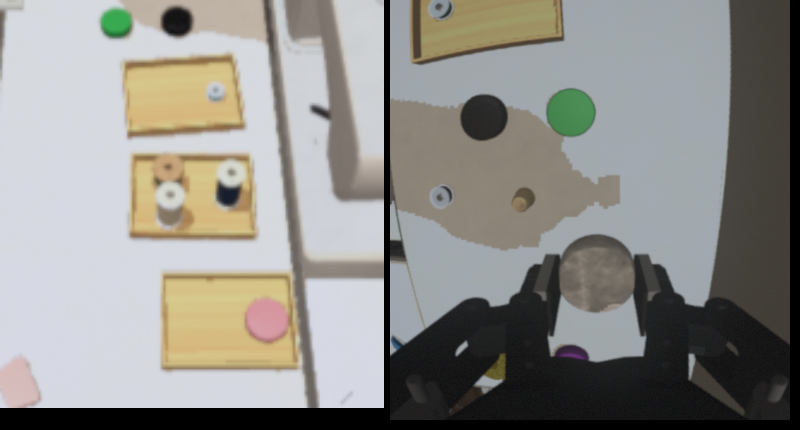

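Steel is held level between the jaws. Carrying it to the weights tray; I'll turn 90° there so that the fingers open along tray y, where there's more room.

Request:
servo_tool([
  [[0.5, -0.2, 0], 0],
  [[0.9, -0.3, 0], 0],
  [[0.9, -0.3, 0], 0],
  [[0.9, -0.3, 0], 0],
  [[0.9, -0.3, 0], 0],
  [[0.9, -0.3, 0], 0],
  [[0.9, -0.3, 0], 0],
  [[0.9, 0, 0], 0],
  [[0.9, 0, 0], 0],
  [[0.9, 0, 0], 0],
  [[0.04, 0, 0], 0],
  [[0, 0, 0], -1],
])

```text
clock: 22.02
position: [0.5799, 0.3653, 0.1229]
tool_rot: [-3.14, 0.002, 1.663]
force: [0.3, -0.7, -1.0]
grip_width: 0.0354
```

Request:
servo_tool([
  [[0, 0, 0], -1],
  [[0, 0, 0], -1],
  [[0, 0, 0], -1],
  [[0, 0, 0], -1],
  [[0, 0, 0], -1],
  [[0, 0, 0], -1],
  [[0, 0, 0], -1],
  [[0, 0, 0], -1],
  [[0, 0, 0], -1],
  [[0, 0, 0], -1],
  [[0, 0, 0], -1],
  [[0, 0, 0], -1],
])

```text
clock: 23.52
position: [0.5803, 0.3644, 0.1232]
tool_rot: [-3.14, -0.001, 2.71]
force: [-0.5, -0.6, -0.6]
grip_width: 0.0355
```

Request:
servo_tool([
  [[0, 0, 0], -1],
  [[0, 0, 0], -1],
  [[0, 0, 0], -1],
  [[0, 0, 0], -1],
  [[0, 0, 0], -1],
  [[0, 0, 0], 0],
  [[0, 0, 0], 0],
])

```text
clock: 24.4
position: [0.5804, 0.365, 0.1238]
tool_rot: [-3.141, -0.001, -3.142]
force: [-0.3, -0.5, -0.6]
grip_width: 0.0354
```

Request:
servo_tool([
  [[0, 0, 0.6], 0],
  [[0, 0, 0.6], 0],
  [[0, 0, 0], 0],
  [[0, 0, 0], 0],
])

```text
clock: 24.9
position: [0.581, 0.3658, 0.0654]
tool_rot: [3.141, 0.001, -3.14]
force: [0.2, -0.3, -0.8]
grip_width: 0.0356
```

```bash
python3 look.py p7.png
```

```text
[0.58097476 0.36582873 0.06535896] 24.9
```

View pics/p7.png

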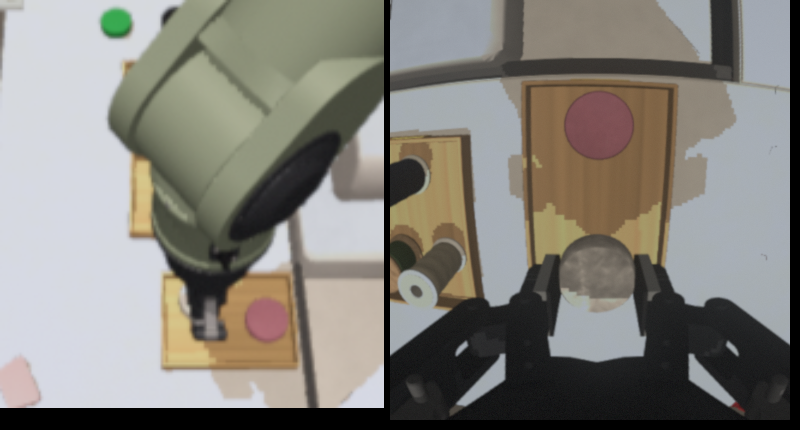

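Centred in the tray's y and well clear of the pink weight. Lowering 57 mm and releasing.

Request:
servo_tool([
  [[0, 0, 0.5], 0],
  [[0, 0, 0.4], 0],
  [[0, 0, 0.2], 0],
  [[0, 0, 0.05], 0],
  [[0, 0, 0], 0],
  [[0, 0, 0], 0],
])

```text
clock: 25.75
position: [0.5805, 0.3651, 0.0079]
tool_rot: [-3.141, -0.0, -3.14]
force: [-7.2, -5.0, 14.3]
grip_width: 0.0351
```

Request:
servo_tool([
  [[0, 0, 0], 0],
  [[0, 0, 0], 0],
  [[0, 0, 0], 0],
], gripper=0.1, newtons=25)

```text
clock: 26.12
position: [0.5806, 0.3657, 0.0068]
tool_rot: [3.141, 0.0, -3.139]
force: [-0.5, 0.6, -0.3]
grip_width: 0.0471
```

Request:
servo_tool([
  [[0, 0, -0.4], 0],
  [[0, 0, -0.8], 0],
  [[0, 0, -1], 0],
  [[0, 0, 0], 0],
])

```text
clock: 26.62
position: [0.5825, 0.3668, 0.1224]
tool_rot: [3.137, 0.006, -3.139]
force: [0.8, -0.5, -1.5]
grip_width: 0.0472
```

```bash
python3 look.py p8.png
```

```text
[0.58253588 0.36684023 0.12239013] 26.625
```

View pics/p8.png

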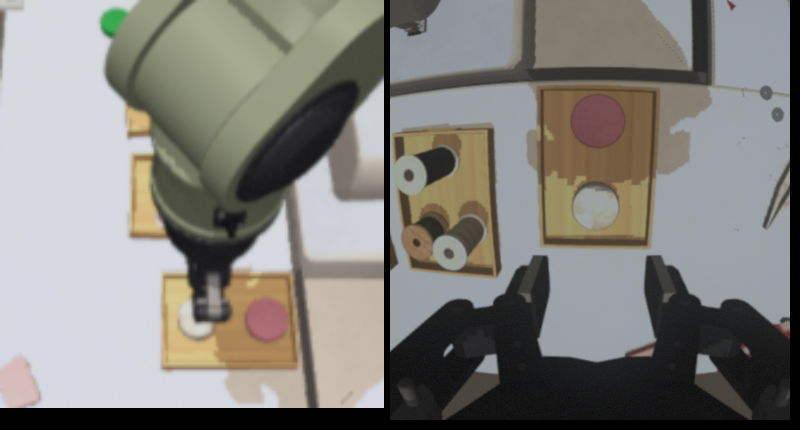

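Steel lies flat beside the pink weight. Now the far bobbin at (0.681,-0.149).

Request:
servo_tool([
  [[0, -0.5, 0], 0],
  [[-0.2, -0.9, 0], 0],
  [[-0.2, -0.9, 0], 0],
  [[-0.2, -0.9, 0], 0],
  [[-0.2, -0.9, 0], 0],
  [[-0.2, -0.9, 0], 0],
  [[-0.2, -0.9, 0], 0],
  [[-0.2, -0.9, 0], 0],
  [[-0.2, -0.9, 0], 0],
  [[-0.2, -0.9, 0], 0],
  [[-0.2, -0.9, 0], 0],
  [[0, -0.8, 0], 0],
], gripper=-0.05)

```text
clock: 28.22
position: [0.6815, -0.1508, 0.1158]
tool_rot: [3.141, -0.001, -3.14]
force: [1.0, 0.5, 0.0]
grip_width: 0.0407
```

Request:
servo_tool([
  [[0, 0, 0.5], 0],
  [[0, 0, 0.5], 0],
  [[0, 0, 0], 0],
  [[0, 0, 0], 0],
])

```text
clock: 28.72
position: [0.682, -0.1491, 0.0674]
tool_rot: [-3.141, 0.0, -3.139]
force: [-0.1, -0.3, 0.3]
grip_width: 0.0404
```

Run:
```python
from h import *
s=bot.observe();print(s['position'],s['qpos'],s['clock'],s['grip_width'])
cal=bot.get_calibration('wrist');w=bot.grab_frame('wrist');cv2.imwrite('pics/p9.png',w)
np.save('c9.npy',cal,allow_pickle=True)
```

```text
[ 0.68199901 -0.14909253  0.06736964] [ 0.15286173  0.8195896  -0.03727598  1.49804713  0.0372055   0.82443131
  1.67553409] 28.725 0.04044732652459158
```

View pics/p9.png

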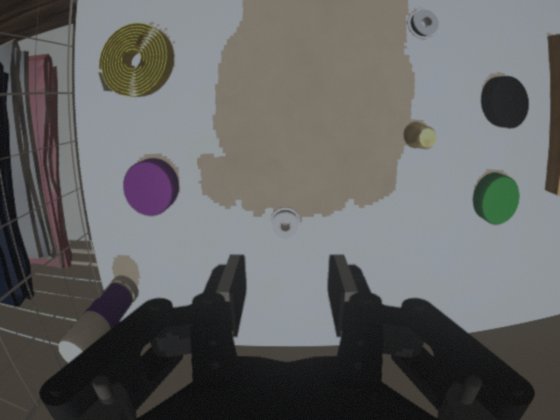

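Run:
```python
from h import *
cal=np.load('c9.npy',allow_pickle=True).item()
for n,p,h in [('bob1',(286,221),.012),('thimble',(426,138),.022),('bob2',(427,20),.012)]: print(n,onz('wrist',p,h,cal).round(4))
```

```text
bob1 [ 0.6758 -0.149   0.012 ]
thimble [ 0.6185 -0.0631  0.022 ]
bob2 [ 0.5406 -0.0592  0.012 ]
```

Request:
servo_tool([
  [[0.04, 0, 0.5], 0],
  [[0, 0, 0.4], 0],
  [[0, 0, 0.25], 0],
  [[0, 0, 0.12], 0],
  [[0, 0, 0], 0],
  [[0, 0, 0], 0],
])

```text
clock: 29.52
position: [0.6802, -0.1493, 0.0039]
tool_rot: [-3.141, 0.001, -3.139]
force: [-0.2, -0.0, -0.2]
grip_width: 0.0408
```

Request:
servo_tool([
  [[0, 0, 0], 0],
  [[0, 0, 0], 0],
  [[0, 0, 0], 0],
  [[0, 0, 0], 0],
], gripper=-1)

```text
clock: 30.02
position: [0.6801, -0.1492, 0.0039]
tool_rot: [-3.141, 0.001, -3.139]
force: [-1.6, -0.2, 6.1]
grip_width: 0.0183
```

Request:
servo_tool([
  [[0, 0, -0.5], 0],
  [[0, 0, -0.9], 0],
  [[0, 0, -0.8], 0],
  [[0, 0, 0], 0],
  [[0, 0, 0], 0],
])

```text
clock: 30.65
position: [0.6795, -0.149, 0.1129]
tool_rot: [3.142, -0.0, -3.139]
force: [-1.1, -0.6, -0.5]
grip_width: 0.019
```

```bash
python3 look.py p10.png
```

```text
[ 0.6795061  -0.14904517  0.11292574] 30.65
```

View pics/p10.png

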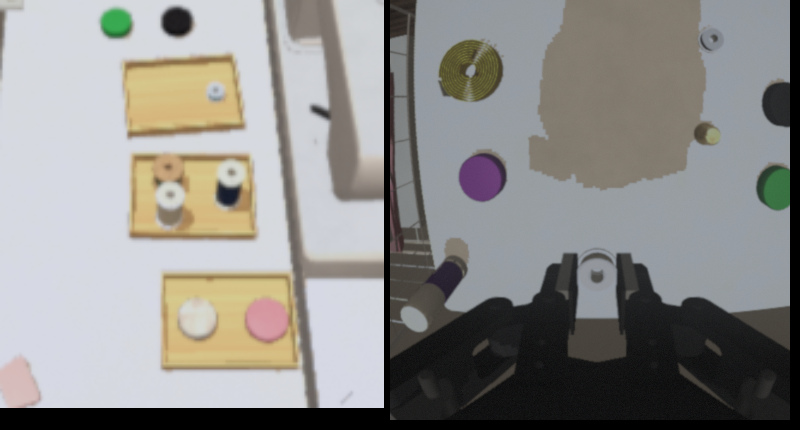

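Bobbin held; carrying it to the far end of the bobbin tray.

Request:
servo_tool([
  [[0.1, 0.5, 0], 0],
  [[0.2, 0.9, 0], 0],
  [[0.25, 0.9, 0], 0],
  [[0.25, 0.9, 0], 0],
  [[0.25, 0.9, 0], 0],
  [[0.1, 0.9, 0], 0],
  [[0, 0.2, 0], 0],
  [[0, 0, 0.6], 0],
  [[0, 0, 0.6], 0],
  [[0, 0, 0], 0],
  [[0, 0, 0], 0],
])

```text
clock: 32.12
position: [0.6219, 0.1107, 0.0541]
tool_rot: [3.142, 0.0, -3.139]
force: [-0.1, 0.6, 0.8]
grip_width: 0.0186
```

```bash
python3 look.py p11.png
```

```text
[0.62193334 0.1106631  0.05406117] 32.125
```

View pics/p11.png

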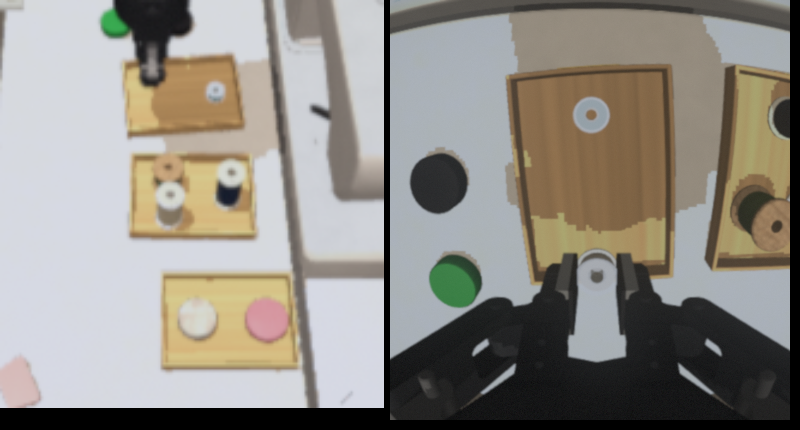

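Request:
servo_tool([
  [[0, 0, 0.4], 0],
  [[0, 0, 0.3], 0],
  [[0, 0, 0.18], 0],
  [[0, 0, 0.05], 0],
  [[0, 0, 0], 0],
  [[0, 0, 0], 0],
])

```text
clock: 32.98
position: [0.6211, 0.1107, 0.0069]
tool_rot: [-3.141, -0.001, -3.139]
force: [-5.4, -0.7, 7.9]
grip_width: 0.0188
```

Request:
servo_tool([
  [[0, 0, 0], 0],
  [[0, 0, 0], 0],
  [[0, 0, 0], 0],
], gripper=-0.3)

```text
clock: 33.35
position: [0.6217, 0.1107, 0.0067]
tool_rot: [-3.142, -0.0, -3.139]
force: [-0.4, -0.7, -0.1]
grip_width: 0.03
```

Request:
servo_tool([
  [[0, 0, -0.4], 0],
  [[0, 0, -0.8], 0],
  [[0, 0, -0.8], 0],
  [[0, 0, 0], 0],
])

```text
clock: 33.85
position: [0.6235, 0.111, 0.1112]
tool_rot: [3.14, 0.006, -3.139]
force: [-0.0, -0.5, -0.3]
grip_width: 0.0298
```

```bash
python3 look.py p12.png
```

```text
[0.623543   0.11101904 0.11124937] 33.85
```

View pics/p12.png

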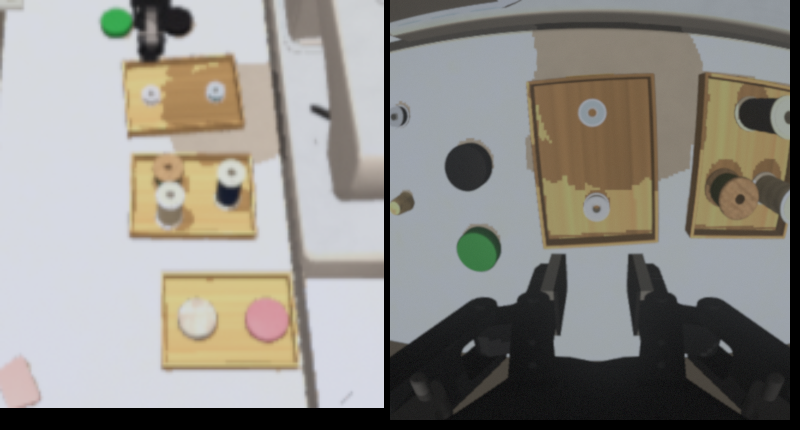

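Far bobbin is down flat. With this yaw the camera side would face the machine at the near bobbin, so I turn back 90° first.

Request:
servo_tool([
  [[0, 0, 0], 1],
  [[0, 0, 0], 1],
  [[0, 0, 0], 1],
  [[0, 0, 0], 1],
  [[0, 0, 0], 1],
  [[0, 0, 0], 1],
  [[0, 0, 0], 1],
  [[0, 0, 0], 1],
  [[0, 0, 0], 1],
  [[0, 0, 0], 1],
  [[0, 0, 0], 1],
  [[0, 0, 0], 1],
], gripper=-0.05)

```text
clock: 35.45
position: [0.6211, 0.1106, 0.106]
tool_rot: [-3.14, -0.0, 2.094]
force: [-0.8, 0.4, -0.5]
grip_width: 0.0405
```

Request:
servo_tool([
  [[0, 0, 0], 1],
  [[0, 0, 0], 1],
  [[0, 0, 0], 1],
  [[0, 0, 0], 1],
  [[0, 0, 0], 1],
  [[0, 0, 0], 1],
  [[-0.5, -0.2, 0], 0],
  [[-0.9, -0.4, 0], 0],
  [[-0.9, -0.5, 0], 0],
  [[-0.8, -0.4, 0], 0],
  [[-0.3, -0.1, 0], 0],
  [[0, 0, 0], 0],
])

```text
clock: 36.95
position: [0.5419, -0.06, 0.1066]
tool_rot: [-3.141, -0.0, 1.572]
force: [0.1, 0.2, 0.0]
grip_width: 0.0402
```

Request:
servo_tool([
  [[0, 0, 0.4], 0],
  [[0, 0, 0.4], 0],
  [[0, 0, 0], 0],
  [[0, 0, 0], 0],
])

```text
clock: 37.45
position: [0.5425, -0.0588, 0.0672]
tool_rot: [3.141, -0.0, 1.574]
force: [-1.4, -0.1, -0.1]
grip_width: 0.0406
```

Run:
```python
from h import *
s=bot.observe();print(s['position'],s['clock'],s['grip_width'])
cv2.imwrite('pics/p13.png',bot.grab_frame('wrist'));cv2.imwrite('pics/p13s.png',bot.grab_frame('side'))
```

```text
[ 0.54254185 -0.0587753   0.06718097] 37.45 0.04057210181705122
```

View pics/p13.png

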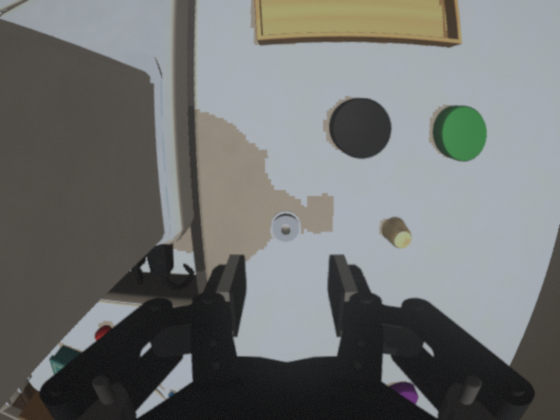

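View pics/p13s.png

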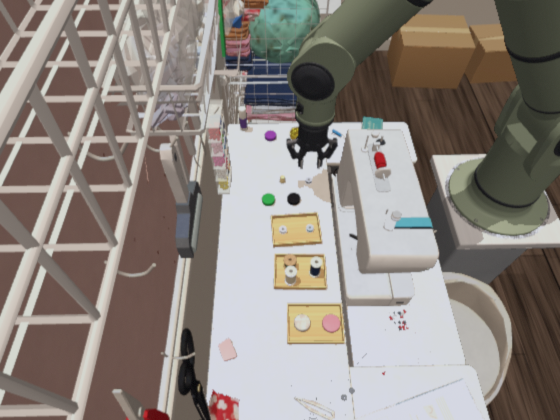

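The bobbin (286,226) is centred between the fingers and the wrist is clear of the machine. Descending 63 mm in slow steps.

Request:
servo_tool([
  [[0, 0.01, 0.4], 0],
  [[0, 0, 0.4], 0],
  [[0, 0, 0.25], 0],
  [[0, 0, 0.15], 0],
  [[0, 0, 0.06], 0],
  [[0, 0, 0], 0],
])

```text
clock: 38.3
position: [0.5427, -0.0595, 0.004]
tool_rot: [3.141, 0.0, 1.573]
force: [0.6, 1.2, -0.1]
grip_width: 0.0405
```

Request:
servo_tool([
  [[0, 0, 0], 0],
  [[0, 0, 0], 0],
  [[0, 0, 0], 0],
  [[0, 0, 0], 0],
], gripper=-1)

```text
clock: 38.8
position: [0.5428, -0.0595, 0.0043]
tool_rot: [3.141, -0.0, 1.573]
force: [-1.3, 0.7, 4.1]
grip_width: 0.0187
```

Request:
servo_tool([
  [[0, 0, -0.5], 0],
  [[0, 0, -0.9], 0],
  [[0, 0, -0.8], 0],
  [[0, 0, 0], 0],
  [[0, 0, 0], 0],
])

```text
clock: 39.42
position: [0.5424, -0.0592, 0.1136]
tool_rot: [-3.142, -0.0, 1.574]
force: [-0.1, -0.5, 0.6]
grip_width: 0.0188
```

```bash
python3 look.py p14.png
```

```text
[ 0.54238729 -0.05923142  0.11361959] 39.425
```

View pics/p14.png

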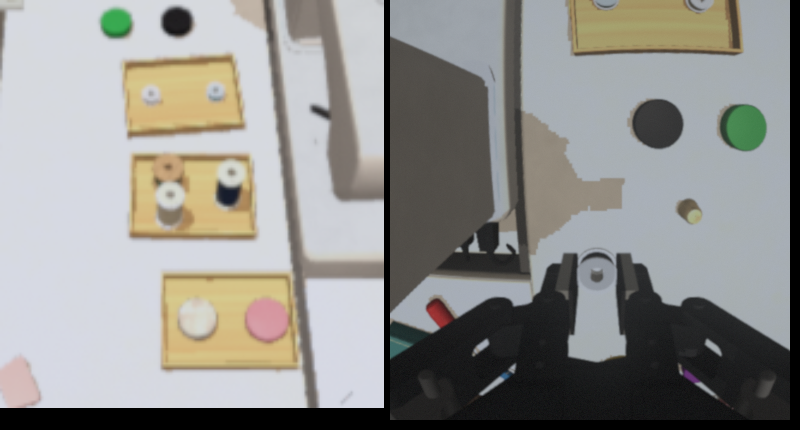

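Request:
servo_tool([
  [[0.5, 0.2, 0], 0],
  [[0.9, 0.3, 0], 0],
  [[0.9, 0.3, 0], 0],
  [[0.8, 0.11, 0], 0],
  [[0.26, 0, 0], 0],
  [[0, 0, 0], -1],
  [[0, 0, 0], -1],
  [[0, 0, 0], -1],
  [[0, 0, 0], -1],
  [[0, 0, 0], -1],
  [[0, 0, 0], -1],
  [[0, 0, 0], -1],
])

```text
clock: 41.02
position: [0.5872, 0.1075, 0.1131]
tool_rot: [-3.14, -0.0, 2.186]
force: [0.4, -0.6, -0.1]
grip_width: 0.0186
```

Request:
servo_tool([
  [[0, 0, 0], -1],
  [[0, 0, 0], -1],
  [[0, 0, 0], -1],
  [[0, 0, 0], -1],
  [[0, 0, 0], -1],
  [[0, 0, 0], -1],
  [[0, 0, 0], -1],
  [[0, 0, 0], -1],
  [[0, 0, 0], -1],
  [[0, 0, 0], -1],
  [[0, 0, 0], -1],
  [[0, 0, 0], 0],
])

```text
clock: 42.52
position: [0.5873, 0.1076, 0.1132]
tool_rot: [-3.141, -0.001, -3.141]
force: [-0.8, -1.2, 0.2]
grip_width: 0.0185
```

Request:
servo_tool([
  [[0, 0, 0.6], 0],
  [[0, 0, 0.6], 0],
  [[0, 0, 0], 0],
  [[0, 0, 0], 0],
])

```text
clock: 43.02
position: [0.588, 0.1085, 0.0546]
tool_rot: [-3.142, 0.001, -3.14]
force: [0.7, 0.6, 0.4]
grip_width: 0.0186
```

```bash
python3 look.py p15.png
```

```text
[0.58802357 0.10845544 0.05461406] 43.025
```

View pics/p15.png

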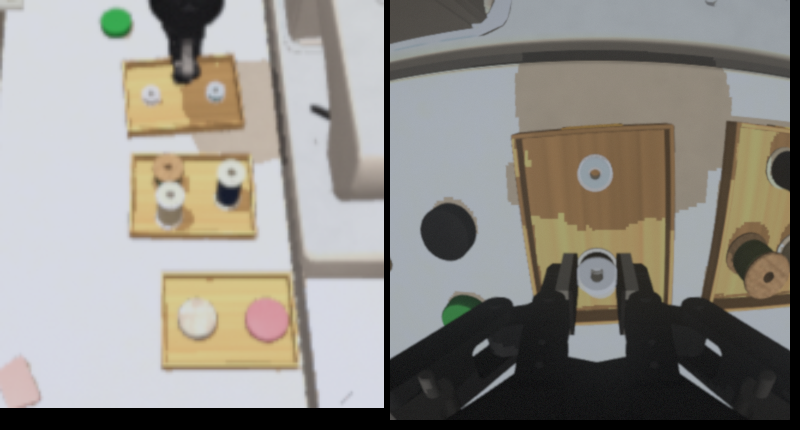

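Request:
servo_tool([
  [[0, 0, 0.4], 0],
  [[0, 0, 0.3], 0],
  [[0, 0, 0.18], 0],
  [[0, 0, 0.05], 0],
  [[0, 0, 0], 0],
  [[0, 0, 0], 0],
])

```text
clock: 43.88
position: [0.5873, 0.1085, 0.0073]
tool_rot: [-3.141, -0.001, -3.139]
force: [-5.3, -0.7, 5.6]
grip_width: 0.0187
```

Request:
servo_tool([
  [[0, 0, 0], 0],
  [[0, 0, 0], 0],
  [[0, 0, 0], 0],
], gripper=-0.3)

```text
clock: 44.25
position: [0.5877, 0.1086, 0.0072]
tool_rot: [-3.142, 0.0, -3.139]
force: [-0.2, -0.7, 0.4]
grip_width: 0.0297
```

Request:
servo_tool([
  [[0, 0, -0.4], 0],
  [[0, 0, -0.8], 0],
  [[0, 0, -1], 0],
  [[0, 0, -1], 0],
  [[0, 0, -1], 0],
  [[0, 0, 0], 0],
  [[0, 0, 0], 0],
])

```text
clock: 45.12
position: [0.5874, 0.1086, 0.2179]
tool_rot: [3.141, 0.001, -3.139]
force: [-0.6, 0.3, -0.6]
grip_width: 0.0295
```

```bash
python3 look.py p16.png; python3 -c "
from h import *
cv2.imwrite('pics/top2.png',cv2.resize(bot.grab_frame('top')[160:275,90:440],None,fx=2.2,fy=2.2))"
```

```text
[0.58739558 0.10856279 0.21793086] 45.125
```

View pics/p16.png

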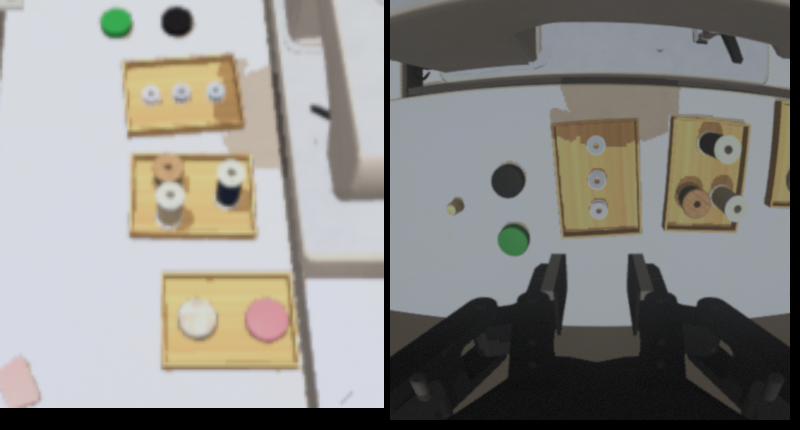

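View pics/top2.png

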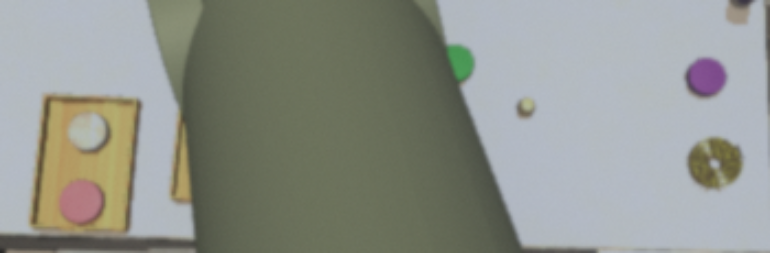

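Run:
```python
from h import *
print('steel',tri([ray('top',(130-.3,219.5-.3)),ray('side',(220+197.5/2.4-.3,190+318/2.4-.3))]))
for n,p,h in [('bob far',(151,93),.015),('bob near',(181.5,91.5),.015),('teal',(216,91),.015),('green',(169,168),.039),('cream',(170,196),.057),('navy',(231,172),.064)]:
    print(n,onz('side',(220+p[0]/2.4-.3,190+p[1]/2.4-.3),h).round(4))
bot.job_done()
```

```text
steel (array([0.58351657, 0.36587708, 0.01038763]), np.float64(0.0002263330072739892))
bob far [0.623 0.112 0.015]
bob near [0.5887 0.1107 0.015 ]
teal [0.55   0.1109 0.015 ]
green [0.6068 0.2175 0.039 ]
cream [0.6074 0.2575 0.057 ]
navy [0.5455 0.2357 0.064 ]
the job is handed in; nothing more can be done
```

All five loose notions are in their trays and the job is handed in, at about 45 s on the robot clock. It reports no verdict.

- **Spools:** the cream and green spools stand upright, side by side, in the tray with the navy spool.
- **Bobbins:** both lie flat in a line with the teal bobbin.
- **Steel weight:** it lies flat next to the pink weight.

**Last checks**
- The last side, wrist and top pictures show nothing stacked and the gripper raised clear.
- The side view puts every spool and bobbin within 4 mm of where it was released, well inside the tray limits. The steel weight agrees to about 3 mm, measured from top and side together.
- The thimble and rolled tape look unmoved in the top view. I measured only the thimble, to within about 1 px.

**Disagreements**
- **Wrist camera:** its positions were 4–9 mm off towards the top of the image in most views. I relied on the top and side cameras instead.
- **Steel height:** the last measurement put its top at 10 mm, where 18 mm was expected. The pink weight and tray rims had also measured about 5–14 mm low. The release height and the pictures show it flat on the floor.

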